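# Pull the probe cassette out of the board tester

## Robot

A 6-joint arm with a two-finger parallel gripper is mounted at the origin on the work surface. World frame = base frame: x ahead of the robot, y to its left, z up, the work surface at z = 0. Lengths are in mm, angles in rad, forces in N, time in s.
With the tool pointing down it reaches from about 350 to 975 mm from the base axis. Payload 7.1 kg.
Tool frame: the origin (TCP) lies on the centre line of the jaws, within the pads' length; the fingertips stand 17 mm ahead of it and the grasp point (between the pads) lies 2 mm behind it (tip_extent is the distance from the TCP to the fingertips, in mm); z points along the fingers, y is the line along which they close (so a half turn about z gives the same grasp; the last joint's range is limited). The gripper opens to 88 mm and grips with 3 to 60 N. Pads are 20 mm wide; open, the fingers measure 115 mm over their backs; the gripper's body (75 mm by 178 mm) begins 61 mm behind the grasp point.
Start: joints at [-1.122, 0.423, 1.63, -0, 1.089, -0.019], TCP at [281.841, -557.827, 239.675] pointing down, gripper open.
Joint ranges: [-3, 3], [-0.9, 2.11], [0.09, 2.58], [-1.31, 4.45], [0.11, 2.69], [-2.54, 2.54]. Speed limits (rad/s): [2.39, 2.39, 3.01, 3.14, 3.14, 3.14].

## Interface

Orientations are given as a rotation vector (axis times angle).
In Python, from workcell import get_obs, get_image, camera_model, close_job, look_for, outline_of, pinpoint, tip_extent gives the robot as it stands.
- The arm moves only by the shell command python3 -m jog 'ROWS'. ROWS is text: rows parted by semicolons, each of 7 numbers parted by spaces: the shift along the tool's x, y, z as a fraction of full scale, then the turn, a rotation vector about the tool's x, y, z as a fraction of full scale, then the closure, from -1 (fully open) to 1 (shut). A call has 1 to 8 rows; each row is the pose to reach, as a shift and turn from the pose commanded when the call began, along the tool's axes at that moment; what a row does not reach only later rows make up. Full scale, the value 1, is 0.2 m for a shift and 30 degrees for a turn. A row lasts 1/10 s, in which the tool goes at most 50 mm and 8.59 degrees, less where a joint would pass 70% of its speed; a pose out of reach is approached as far as the arm can. A call with a number of a shift or a turn outside -1 to 1 is refused whole. A call with a gripper value outside its range is refused whole. The fingers move at their own pace and stop on an object; the grip force is fixed at half the most. Time passes only in rows, so rows that repeat a pose let the fingers close. It gives the time, the measured TCP pose, the force, the opening and the grip force at its end, in the units of the state.
- get_obs(): the state, without advancing time (a new reading comes with each control period).
- get_image(name): name is "scene" or "top" or "wrist"; returns the picture (400x640x3 uint8, red, green, blue); there is no depth.
- camera_model(name): a dict with "fx", "fy", "cx", "cy" (pixels), "dist_coeffs" ([k1, k2, p1, p2, k3] as OpenCV has them; the pictures are not rectified), "origin" and "orientation" of the camera in the world; the wrist camera has in their place "tool_from_camera" (4x4, takes a point from camera to tool coordinates, whose origin is the TCP and whose axes are the flange's). Camera axes: x right, y down, z forward; pixel columns grow to the right and rows downward; lengths in mm; the calibration is good to about 2 mm. A picture is of the moment at which its call begins: read the wrist's pose just before it. camera_model takes no time and is no camera call.
- close_job(): hands the job in; it is judged then, once.
Trained networks look in the newest picture that a camera, given by its name, has taken for a name from the list of things; names that differ only in an ending like _2 or _b are one class to them, and where a whole thing is asked for, a point or a joint stands for the part that bears it (a point fixed in the world has none). Each returns a list of dicts, best first, with "confidence" (0 to 1); they miss things now and then, are a little off and sometimes report something else, mostly with a low value. They report only what shows in the picture. A call takes as long as a camera call. They do not tell look-alikes from the thing itself.
- look_for(target, camera): "xyz" ([x, y, z] in mm, in the coordinates of the camera as it stood for that picture, good to about 4 mm: the middle of the surface that is visible of it).
- outline_of(target, camera): "mask" (400x640 bool, what is visible of it).
- pinpoint(target, camera): "xyz" ([x, y, z] in mm, in the coordinates of the camera as it stood for that picture, good to about 4 mm: a listed point, or the origin of a listed thing).
The state is a dict: "t": time; "qpos": joint angles; "qvel": joint speeds; "joint_torque": joint torques, N m; "ee_pos": TCP position; "orientation": TCP orientation; "ft_force": force on the tool from outside, world axes, zero at the start; "moment": the same for the moment, N m; "width": finger opening in mm; "grasp_force": force on a finger pad.
Only numpy, scipy, OpenCV 4.12 (cv2) and the standard library are available. Lean on these libraries where they do the work, as an engineer would, in place of code of your own. Each camera call takes 0.05 s, during which the arm holds its last target. There are 200 camera calls.

## Task

The open-topped cassette with the brass probe pins has to come out of the two-bay tester for inspection: first draw the plug slide in front of it back to its stop, then squeeze the cassette's two side catches together and lift it straight out, level. Finish while holding it with the catches squeezed, steady and level about 10 cm above the tester: do not put it down or let go. Leave the covered cassette seated with its plug in, and disturb nothing else on the bench.

Things in the scene. Friction and masses are not known exactly. Their poses are not given: they have to be found in the camera images.
- tester: two-bay board tester, black box 240 (x) x 330 (y) x 60 mm high with an aluminium deck, fixed; origin at the centre of its underside, x away from the robot, y left, z up. Bay centres at x = 30, y = +75 mm (left) and -75 mm (right). Each bay holds a cassette, parallel to the tester, with a plug slide before it on the robot's side; either cassette may be in either bay
- probe_cassette: probe cassette: open top, a well with rows of brass pins. Black, 120 (x) x 56 (y) x 40 mm high, 0.2 to 0.42 kg. Origin at the centre of its underside, which stands on the deck between 14 mm high guides with 1 mm play; x as the tester's, z up. In the middle of each long side is a sprung grey catch: pinch the two together across y to free it
- probe_cassette_left (a joint): catch on the +y side, m pressed inward: 0 at rest, 0.0055 at its stop, clear of the deck's lips from 0.004. Spring 3 N rising to 11 N. A grip of 20 to 40 N presses both catches to their stops and carries the cassette
- probe_cassette_right (a joint): the same for the catch on the -y side
- catch_left (a point): on the outer face of the probe cassette's +y catch, a ribbed plate 28 mm long (x), 3 to 48 mm above the underside; this point is 30 mm above it, 34 mm from the middle at rest (68 mm over both, 57 squeezed). A tooth at its foot sits under a steel lip on the deck, 13.5 mm high and reaching 45 mm out from the cassette's middle: keep fingertips 15 mm or more above the deck
- catch_right (a point): the same on the -y side
- covered_cassette: covered cassette: closed by a flat grey lid with a round black thumb screw in its middle (58 mm high in all), otherwise built and latched the same, same origin and axes; it is still on test and stays where it is, with its plug in
- plug_left (a joint): plug slide before the left bay, m: 0 with its nose 8 mm deep in the cassette's end, where it snags and tips the cassette if that is lifted; grows as it is drawn back along the tester's -x, towards the robot; 0.025 at its stop. Friction about 4 N, stays where it is left, starts at 0 to 0.003
- plug_right (a joint): the same for the right bay
- plug_left_knob (a point): middle of the left slide's upright round black knob, 18 mm across, reaching 10 mm above and below this point, on a carriage 36 (x) x 38 (y) mm whose flat top is 16 mm below it. The point is 40 mm above the deck and 30 mm before the cassette's end with the plug in; room for open fingers to the knob's left and right
- plug_right_knob (a point): the same for the right slide
- tweezers: steel tweezers, 115 x 14 x 7 mm, lying on the tester's deck between the two bays; a bystander, loose; origin at the centre of its underside
- screwdriver: grey electric screwdriver, 230 mm long, 34 mm thick, lying on the bench at the robot's right; a bystander, loose; origin at the centre of its underside
- board_tray: black tray 160 x 240 x 45 mm with phone frames standing in it (65 mm high in all), on the bench at the left; a bystander, loose; origin at the centre of its underside
- phone_half: open phone half, 62 x 125 x 8 mm, lying on the bench near the robot, front right; a bystander, loose; origin at the centre of its underside
- cleaner_bottle: clear bottle with white cap, 60 mm across, 150 mm high, at the right; a bystander, loose; origin at the centre of its underside
- bit_block: black block of screwdriver bits, 60 x 100 x 30 mm (52 mm high with the bits), at the left; a bystander, loose; origin at the centre of its underside
- tape_roll: roll of tape lying flat, 90 mm across, 20 mm high, near the robot, front left; a bystander, loose; origin at the centre of its underside
Not all that is in view belongs to the job. Leave any orange look-alike of the probe_cassette alone. Leave any turquoise look-alike of the covered_cassette alone.

How it is judged:
By the outcome, as a careful person would: the job done as asked, in the order asked, and still so for the second after the job is handed in, while the arm keeps its last pose, push and grip.
It also fails if it takes over 48 s, if anything falls off the work surface, if the arm or the gripper's body presses on something with over 40 N, if the wrist force passes 120 N, or if a joint passes its speed limit or range.

## Working session

There is one attempt and no reset: what is moved stays moved. The work goes in short steps, Python scripts to look and compute and a shell command to move; the robot and the scene stay as the last step left them, time stands still between calls to the robot, and variables do not carry over. Pictures are saved under pics/ and viewed, at most 10 in all, crops included, and the job is handed in when it is done.

```bash
mkdir -p pics; ls; cat > h.py <<'E'
import numpy as np, cv2
from scipy.spatial.transform import Rotation as R
from workcell import *
def cam(name):
    m=camera_model(name)
    if name=="wrist":
        o=get_obs(); T=np.eye(4); T[:3,:3]=R.from_rotvec(o["orientation"]).as_matrix(); T[:3,3]=o["ee_pos"]
        return m,T@np.array(m["tool_from_camera"])
    T=np.eye(4); q=np.array(m["orientation"]); T[:3,:3]=q if q.shape==(3,3) else R.from_rotvec(q).as_matrix(); T[:3,3]=m["origin"]
    return m,T
def w(T,p): return T[:3,:3]@np.array(p)+T[:3,3]
def save(name,img): cv2.imwrite("pics/"+name+".png",img[:,:,::-1])
def px(m,T,P):
    Tc=np.linalg.inv(T); K=np.array([[m["fx"],0,m["cx"]],[0,m["fy"],m["cy"]],[0,0,1.]])
    return cv2.projectPoints(np.array(P,float).reshape(-1,1,3),cv2.Rodrigues(Tc[:3,:3])[0],Tc[:3,3],K,np.array(m["dist_coeffs"],float))[0].reshape(-1,2)
E
python3 - <<'E'
from h import *
o=get_obs();print(o["t"],o["ee_pos"],o["orientation"],o["width"])
for c in("top","scene"):
    m,T=cam(c);print(c,m["origin"],m["orientation"])
    save(c+"1",get_image(c))
    for f,ns in((pinpoint,["tester","probe_cassette","covered_cassette","catch_left","catch_right","plug_left_knob","plug_right_knob","tweezers","cleaner_bottle","board_tray","bit_block"]),):
        for n in ns:
            print(n,[(w(T,d["xyz"]).round(0).tolist(),round(d["confidence"],2)) for d in f(n,c)[:3]])
E
```

```text
pics
0.0 [ 281.60970755 -557.352831    238.91642124] [-3.05457342e+00 -7.27787062e-01  5.10551909e-04] 87.46185145867227
top [ 398.30239194   22.84445521 1209.20513901] [-2.13681363  2.13962505 -0.13648522]
tester [([551.0, -50.0, 2.0], 0.89), ([587.0, -120.0, 59.0], 0.73)]
probe_cassette [([781.0, -18.0, 0.0], 0.94), ([320.0, -123.0, -2.0], 0.77), ([587.0, -120.0, 61.0], 0.61)]
covered_cassette [([559.0, 221.0, -0.0], 0.9), ([579.0, 29.0, 61.0], 0.67), ([759.0, 194.0, 1.0], 0.67)]
catch_left [([792.0, -48.0, 29.0], 0.47), ([304.0, -155.0, 32.0], 0.39), ([580.0, -87.0, 89.0], 0.38)]
catch_right [([332.0, -96.0, 29.0], 0.64), ([775.0, 15.0, 30.0], 0.47), ([589.0, -121.0, 60.0], 0.39)]
plug_left_knob [([489.0, 23.0, 101.0], 0.48)]
plug_right_knob [([495.0, -133.0, 100.0], 0.53)]
tweezers [([592.0, -48.0, 59.0], 0.82)]
cleaner_bottle [([664.0, -344.0, -1.0], 0.63)]
board_tray [([561.0, 449.0, -6.0], 0.82)]
bit_block [([342.0, 390.0, -1.0], 0.97)]
scene [1046.37004971  519.69949427  664.80961928] [-1.00133286 -2.36567722  1.09009489]
tester [([555.0, -47.0, -3.0], 0.78), ([584.0, -88.0, 88.0], 0.6)]
probe_cassette [([320.0, -125.0, -2.0], 0.89), ([789.0, -18.0, -5.0], 0.85), ([584.0, -127.0, 59.0], 0.75)]
covered_cassette [([582.0, 25.0, 62.0], 0.97), ([564.0, 217.0, -2.0], 0.95), ([490.0, -125.0, 96.0], 0.49)]
catch_left [([584.0, -88.0, 86.0], 0.67), ([796.0, -51.0, 26.0], 0.43), ([490.0, -125.0, 94.0], 0.41)]
catch_right [([776.0, 9.0, 28.0], 0.65), ([335.0, -99.0, 29.0], 0.63), ([587.0, -156.0, 87.0], 0.44)]
plug_left_knob [([485.0, 24.0, 102.0], 0.78)]
plug_right_knob [([487.0, -127.0, 97.0], 0.75)]
tweezers [([589.0, -47.0, 61.0], 0.75), ([553.0, -46.0, -1.0], 0.5)]
cleaner_bottle [([658.0, -347.0, -2.0], 0.59), ([579.0, 24.0, 63.0], 0.44)]
board_tray [([560.0, 452.0, -3.0], 0.6), ([348.0, 388.0, -2.0], 0.39)]
bit_block [([350.0, 386.0, -4.0], 0.64)]
```

View pics/top1.png

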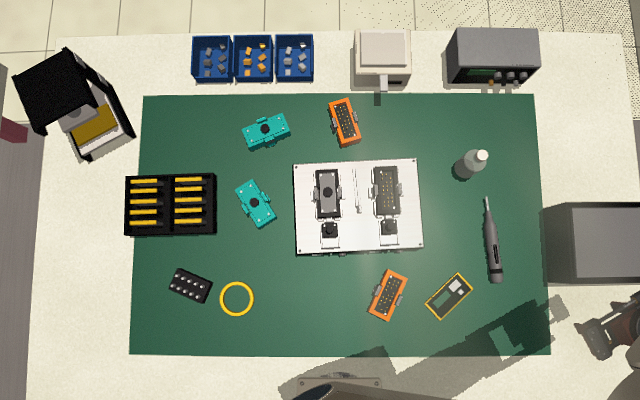

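View pics/scene1.png

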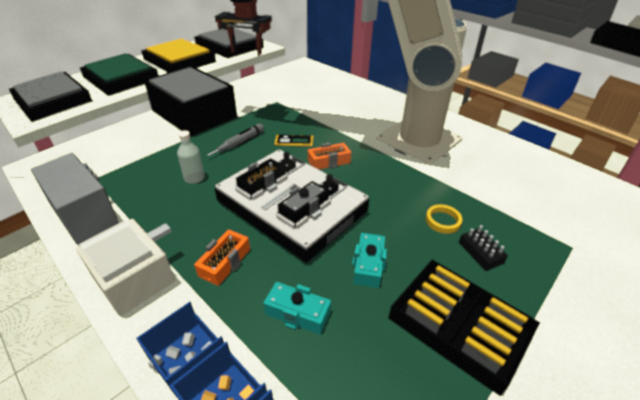

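The probe cassette (open, with pins) is in the right bay at top-camera pixel (387,190), with its knob at (389,228). The covered cassette, with its round screw, is in the left bay at (328,194). The orange and turquoise look-alikes lie outside the tester. Next I'll hover over the right bay and refine with the wrist camera.

```bash
cat >> h.py <<'E'
def plan(pos,yaw):
    o=get_obs(); R0=R.from_rotvec(o["orientation"])
    c,s=np.cos(yaw),np.sin(yaw); R1=R.from_matrix(np.array([[c,s,0],[s,-c,0],[0,0,-1.]]))
    d=R0.inv().apply(np.array(pos)-o["ee_pos"]); r=np.degrees((R0.inv()*R1).as_rotvec())
    print("t",o["t"],"shift",(d/200).round(4),"turn",(r/30).round(4),"mm",d.round(1),"deg",r.round(2))
E
python3 - <<'E'
from h import *
print(np.round(camera_model("wrist")["tool_from_camera"],3))
plan([450,-130,250],np.radians(2.5))
E
```

```text
[[ 1.00000e-03 -9.69000e-01 -2.48000e-01  6.73490e+01]
 [ 1.00000e+00  1.00000e-03  0.00000e+00  4.67000e-01]
 [-0.00000e+00 -2.48000e-01  9.69000e-01 -1.45583e+02]
 [ 0.00000e+00  0.00000e+00  0.00000e+00  1.00000e+00]]
t 1.2 shift [ 1.7151 -1.5301 -0.0516] turn [-0.     -0.      0.8101] mm [ 343.  -306.   -10.3] deg [-0.  -0.  24.3]
```

```bash
python3 -m jog '0.15 -0.13 0 0 0 0.15 -1;0.32 -0.28 0 0 0 0.35 -1;0.5 -0.45 -0.02 0 0 0.6 -1;0.68 -0.61 -0.02 0 0 0.81 -1;0.86 -0.77 -0.03 0 0 0.81 -1' | tail -3; python3 -c "
from h import *
plan([450,-130,250],np.radians(2.5))"
```

```text
ft_force: [1.3, 0.1, -0.0]
width: 87.5
grasp_force: 0.0
t 1.7 shift [ 0.461  -1.0377 -0.0214] turn [ 0.     -0.0003 -0.0069] mm [  92.2 -207.5   -4.3] deg [ 0.   -0.01 -0.21]
```

```bash
python3 -m jog '0.1 -0.2 0 0 0 0 -1;0.2 -0.44 0 0 0 0 -1;0.3 -0.66 0 0 0 0 -1;0.4 -0.88 0 0 0 0 -1;0.44 -1 0 0 0 0 -1;0.44 -1 0 0 0 0 -1;0.44 -1 0 0 0 0 -1' | tail -3; python3 - <<'E'
from h import *
m,T=cam("wrist"); img=get_image("wrist"); save("w1",img)
o=get_obs();print(o["t"],o["ee_pos"],np.abs(o["qvel"]).max())
for n in ["tester","probe_cassette","covered_cassette","catch_left","catch_right","plug_left_knob","plug_right_knob","tweezers"]:
    print(n,[(w(T,d["xyz"]).round(1).tolist(),round(d["confidence"],2)) for d in pinpoint(n,"wrist")[:3]])
# grid: predicted points for tester pose guess
E
```

```text
ft_force: [-0.2, -0.0, 0.7]
width: 87.8
grasp_force: 0.0
2.45 [ 445.04068472 -139.6472998   245.77494646] 0.022943451889097008
tester [([550.8, -52.6, -1.2], 0.61)]
probe_cassette [([586.5, -122.4, 62.5], 0.97), ([319.9, -121.7, -2.4], 0.86)]
covered_cassette [([559.3, 223.2, 1.3], 0.75), ([313.1, 266.4, -4.8], 0.33), ([587.7, -158.7, 92.7], 0.26)]
catch_left [([583.3, -86.5, 90.2], 0.85), ([310.0, -158.5, 28.5], 0.48)]
catch_right [([332.7, -93.1, 29.4], 0.9), ([584.4, -159.5, 95.9], 0.8)]
plug_left_knob [([487.5, 21.6, 96.7], 0.97)]
plug_right_knob [([491.2, -126.8, 101.8], 0.59)]
tweezers [([590.8, -53.3, 60.2], 0.88)]
```

View pics/w1.png

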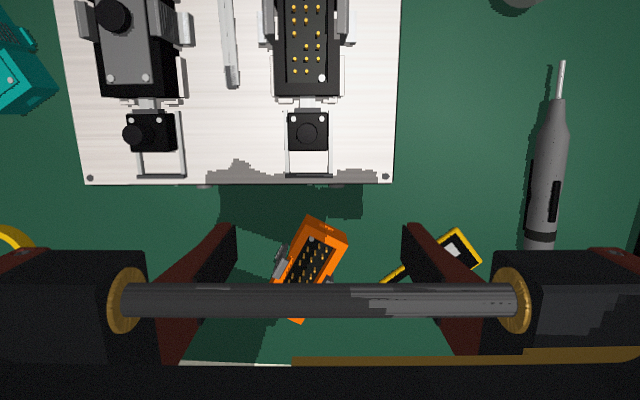

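The wrist picture shows the right knob's top at about (309,132), the probe cassette above it from (275,95) to (340,95), and the deck's front corners at about (85,184) and (392,184). I'll back-project these pixels onto their known heights.

```bash
cat >> h.py <<'E'
def ray(m,T,uv,z):
    K=np.array([[m["fx"],0,m["cx"]],[0,m["fy"],m["cy"]],[0,0,1.]])
    u=cv2.undistortPoints(np.array([[uv]],float),K,np.array(m["dist_coeffs"],float))[0,0]
    d=T[:3,:3]@np.array([u[0],u[1],1]); return T[:3,3]+d*(z-T[2,3])/d[2]
E
python3 - <<'E'
from h import *
m,T=cam("wrist")
for uv,z in [((85,184.5),60),((393,184.5),60),((309,132),110),((288,149.5),84),((328,149.5),84),((287,112),84),((328,112),84),((275,95.5),100),((340,95.5),100)]: print(uv,z,ray(m,T,uv,z).round(1))
im=cv2.imread("pics/w1.png")[0:200,230:400]; cv2.imwrite("pics/w1c.png",cv2.resize(im,None,fx=3,fy=3,interpolation=cv2.INTER_CUBIC))
E
```

```text
(85, 184.5) 60 [428.4 105.1  60. ]
(393, 184.5) 60 [ 442.3 -218.    60. ]
(309, 132) 110 [ 495.3 -130.   110. ]
(288, 149.5) 84 [ 476.7 -110.2   84. ]
(328, 149.5) 84 [ 478.3 -147.7   84. ]
(287, 112) 84 [ 510.8 -108.5   84. ]
(328, 112) 84 [ 512.5 -146.    84. ]
(275, 95.5) 100 [524.3 -99.5 100. ]
(340, 95.5) 100 [ 526.6 -155.1  100. ]
```

View pics/w1c.png

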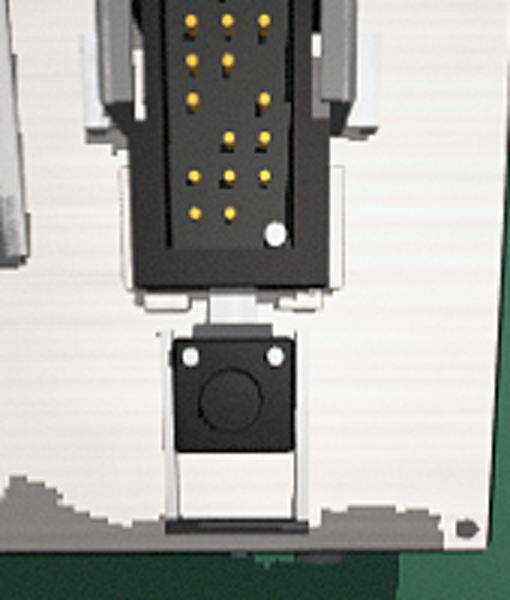

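The crop shows the carriage centred at about (308,131) with the knob on it. The deck's front edge gives a yaw of 2.46°, a tester origin near (555,-51) and the knob near (495,-129). Both agree with the given dimensions.

```bash
python3 -c "
from h import *
plan([495,-129,106],np.radians(2.46))"
```

```text
t 2.85 shift [ 0.2523 -0.0427  0.6983] turn [ 0.      0.     -0.0005] mm [ 50.5  -8.5 139.7] deg [ 0.    0.   -0.02]
```

```bash
python3 -m jog '0.16 -0.03 0.1 0 0 0 -1;0.25 -0.043 0.3 0 0 0 -1;0.25 -0.043 0.5 0 0 0 -1;0.25 -0.043 0.64 0 0 0 -1;0.25 -0.043 0.7 0 0 0 -1;0.25 -0.043 0.7 0 0 0 -1;0.25 -0.043 0.7 0 0 0 -1'; python3 -c "
from h import *
m,T=cam('wrist'); img=get_image('wrist'); save('w2',img); plan([495,-129,106],np.radians(2.46))"
```

```text
t: 3.55
ee_pos: [495.3, -128.7, 106.6]
orientation: [3.141, 0.068, 0.002]
ft_force: [-0.2, -0.1, 0.8]
width: 87.8
grasp_force: 0.0
t 3.6 shift [-0.0034  0.001   0.0052] turn [ 0.0014 -0.0042  0.0011] mm [-0.7  0.2  1. ] deg [ 0.04 -0.13  0.03]
```

View pics/w2.png

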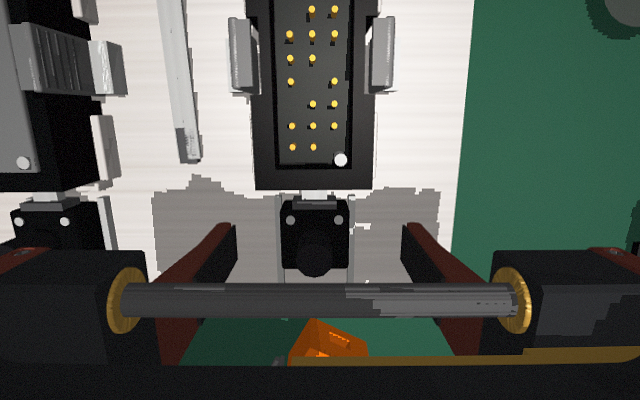

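The fingers straddle the knob, which is at about (314,258). The cassette's front edge runs from (254,188) to (372,188). I'll check the small lateral offset before closing.

```bash
python3 - <<'E'
from h import *
m,T=cam("wrist")
for uv,z in [((314.5,258),110),((281,203),84),((349,203),84),((254.5,188),100),((372.5,188),100),((237,52),108),((383,52),108)]:
    p=ray(m,T,uv,z); q=T[:3,:3]; o=get_obs(); l=R.from_rotvec(o["orientation"]).inv().apply(p-o["ee_pos"]); print(uv,p.round(1),"tool",l.round(1))
E
```

```text
(314.5, 258) [ 495.7 -127.4  110. ] tool [ 0.1 -1.4 -3. ]
(281, 203) [ 514.7 -108.3   84. ] tool [ 19.9 -19.7  23.1]
(349, 203) [ 516.3 -144.8   84. ] tool [19.9 16.9 23.1]
(254.5, 188) [526.2 -97.1 100. ] tool [ 31.9 -30.3   7.1]
(372.5, 188) [ 528.7 -153.8  100. ] tool [31.9 26.5  7.1]
(237, 52) [585.7 -91.5 108. ] tool [ 91.6 -33.3  -0.8]
(383, 52) [ 588.4 -151.9  108. ] tool [91.6 27.2 -0.7]
```

```bash
python3 -m jog '0 -0.007 0 0 0 0 -0.5;0 -0.007 0 0 0 0 0.2;0 -0.007 0 0 0 0 1;0 -0.007 0 0 0 0 1;0 -0.007 0 0 0 0 1;0 -0.007 0 0 0 0 1;0 -0.007 0 0 0 0 1;0 -0.007 0 0 0 0 1'
```

```text
t: 4.4
ee_pos: [494.6, -127.0, 105.6]
orientation: [-3.141, -0.069, 0.0]
ft_force: [-0.4, -0.0, 0.6]
width: 27.8
grasp_force: 0.0
```

```bash
python3 -m jog '0 0 0 0 0 0 1;0 0 0 0 0 0 1;0 0 0 0 0 0 1;-0.02 0 0 0 0 0 1;-0.05 0 0 0 0 0 1;-0.08 0 0 0 0 0 1;-0.105 0 0 0 0 0 1;-0.11 0 0 0 0 0 1'
```

```text
t: 5.2
ee_pos: [473.0, -127.7, 105.7]
orientation: [-3.141, -0.068, -0.002]
ft_force: [3.7, 5.3, -3.8]
width: 16.9
grasp_force: 30.0
```

```bash
python3 -m jog '-0.01 0 0 0 0 0 1;-0.015 0 0 0 0 0 1;-0.015 0 0 0 0 0 1'; python3 -m jog '-0.01 0 0 0 0 0 1;-0.015 0 0 0 0 0 1;-0.015 0 0 0 0 0 1'
```

```text
t: 5.5
ee_pos: [471.6, -127.8, 105.7]
orientation: [3.141, 0.068, 0.007]
ft_force: [9.3, 6.5, -7.4]
width: 17.6
grasp_force: 30.0
t: 5.8
ee_pos: [471.3, -127.9, 105.8]
orientation: [3.14, 0.067, 0.015]
ft_force: [18.1, 10.3, -17.2]
width: 17.3
grasp_force: 30.0
```

Force is rising and the tool has stopped moving, so the slide is at its stop. I'll relax the pull, open, and rise.

```bash
python3 -m jog '0.015 0 0 0 0 0 1;0.018 0 0 0 0 0 0.5;0.018 0 0 0 0 0 -1;0.018 0 0 0 0 0 -1;0.018 0 0 0 0 0 -1;0.018 0 0 0 0 0 -1;0.018 0 0 0 0 0 -1'; python3 -m jog '0.01 0 -0.1 0 0 0 -1;0.02 0 -0.3 0 0 0 -1;0.04 0 -0.5 0 0 0 -1;0.06 0 -0.6 0 0 0 -1;0.06 0 -0.6 0 0 0 -1;0.06 0 -0.6 0 0 0 -1'; python3 - <<'E'
from h import *
m,T=cam("wrist"); img=get_image("wrist"); save("w3",img)
o=get_obs();print(o["t"],o["ee_pos"],np.abs(o["qvel"]).max())
for n in ["probe_cassette","catch_left","catch_right","plug_right_knob"]:
    print(n,[(w(T,d["xyz"]).round(1).tolist(),round(d["confidence"],2)) for d in pinpoint(n,"wrist")[:3]])
plan([588,-124,150],np.radians(2.46))
E
```

```text
t: 6.5
ee_pos: [470.1, -128.1, 105.7]
orientation: [3.141, 0.068, -0.0]
ft_force: [0.0, -0.0, -0.2]
width: 58.3
grasp_force: 0.0
t: 7.1
ee_pos: [481.8, -127.4, 225.3]
orientation: [3.141, 0.069, -0.0]
ft_force: [0.4, 0.1, -0.7]
width: 87.8
grasp_force: 0.0
7.15 [ 481.24253517 -127.29301105  224.52109169] 0.015935825843448177
probe_cassette [([589.6, -124.6, 63.8], 0.9), ([322.2, -123.0, 3.2], 0.87)]
catch_left [([580.7, -89.3, 91.8], 0.59), ([306.8, -157.3, 25.4], 0.51)]
catch_right [([585.3, -158.9, 95.8], 0.55)]
plug_right_knob [([467.3, -129.8, 98.5], 0.59), ([579.8, -86.1, 90.1], 0.26)]
t 7.35 shift [0.5342 0.0068 0.3703] turn [-0.0016  0.0047  0.0013] mm [106.8   1.4  74.1] deg [-0.05  0.14  0.04]
```

View pics/w3.png

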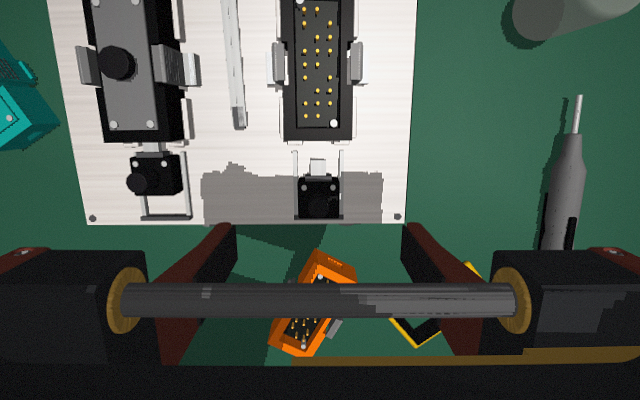

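The right slide is drawn back to its stop, knob at about (320,200), with its nose clear at (317,165). The cassette's front edge runs (283,141)–(352,141), and its catches are at about (279,63) and (357,63). The left plug is still in.

```bash
python3 - <<'E'
from h import *
m,T=cam("wrist")
for uv,z in [((87,225),60),((406,224),60),((283,142),100),((352.5,141.5),100),((274,62),108),((362,62),108)]:
    print(uv,ray(m,T,uv,z).round(1))
E
python3 - <<'E'
import cv2
im=cv2.imread("pics/w3.png")[0:160,250:390]; cv2.imwrite("pics/w3c.png",cv2.resize(im,None,fx=4,fy=3.75,interpolation=cv2.INTER_CUBIC))
E
```

```text
(87, 225) [427.1 105.8  60. ]
(406, 224) [ 442.9 -217.6   60. ]
(283, 142) [523.1 -96.8 100. ]
(352.5, 141.5) [ 526.  -153.7  100. ]
(274, 62) [583.4 -89.7 108. ]
(362, 62) [ 586.4 -155.9  108. ]
```

View pics/w3c.png

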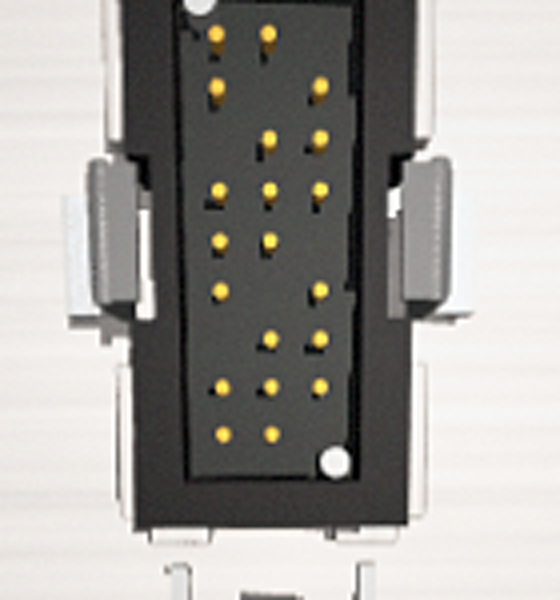

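```bash
python3 -c "
from h import *
plan([585.5,-123,96],np.radians(2.6))"
```

```text
t 7.35 shift [0.5226 0.0015 0.6404] turn [-0.0017  0.0047 -0.0034] mm [104.5   0.3 128.1] deg [-0.05  0.14 -0.1 ]
```

```bash
python3 -m jog '0.1 0 0 0 0 0 -1;0.3 0 0 0 0 0 -1;0.48 0 0.05 0 0 0 -1;0.523 0 0.2 0 0 0 -1;0.523 0 0.34 0 0 0 -1;0.523 0 0.4 0 0 0 -1;0.523 0 0.4 0 0 0 -1'; python3 -c "
from h import *
m,T=cam('wrist'); img=get_image('wrist'); save('w4',img); plan([585.5,-123,96],np.radians(2.6))"
```

```text
t: 8.05
ee_pos: [585.0, -122.6, 143.3]
orientation: [-3.14, -0.069, 0.008]
ft_force: [0.3, 0.2, -0.3]
width: 87.9
grasp_force: 0.0
t 8.1 shift [-0.0019  0.0004  0.2445] turn [-0.0011  0.0043 -0.0035] mm [-0.4  0.1 48.9] deg [-0.03  0.13 -0.11]
```

View pics/w4.png

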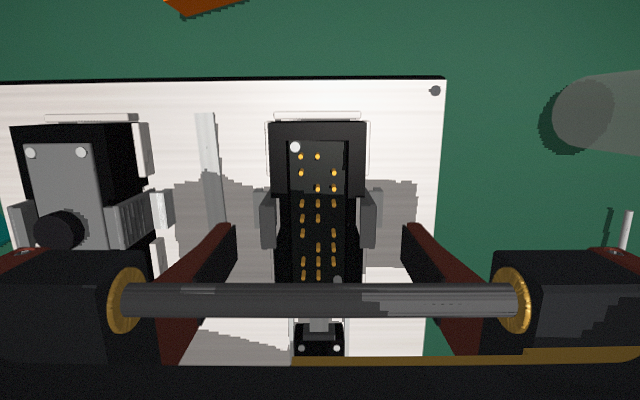

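The fingers straddle both catches, whose outer faces are at about (260,215) and (377,215). The mid-lines agree to within a pixel, so I'll descend and squeeze.

```bash
python3 - <<'E'
from h import *
m,T=cam("wrist")
for uv,z in [((268,121.5),100),((367,121.5),100),((260,200),108),((377,200),108)]:
    print(uv,ray(m,T,uv,z).round(1))
E
python3 -m jog '0 0 0.08 0 0 0 -1;0 0 0.18 0 0 0 -1;0 0 0.23 0 0 0 -1;0 0 0.235 0 0 0 -1;0 0 0.235 0 0 0 -1'
```

```text
(268, 121.5) [646.6 -91.9 100. ]
(367, 121.5) [ 649.1 -148.3  100. ]
(260, 200) [602.2 -88.7 108. ]
(377, 200) [ 605.2 -156.6  108. ]
t: 8.6
ee_pos: [587.2, -123.1, 99.5]
orientation: [3.141, 0.068, 0.001]
ft_force: [-0.2, 0.2, -0.6]
width: 87.8
grasp_force: 0.0
```

```bash
python3 -m jog '0 0 0.01 0 0 0 -0.2;0 0 0.01 0 0 0 0.3;0 0 0.01 0 0 0 1;0 0 0.01 0 0 0 1;0 0 0.01 0 0 0 1;0 0 0.01 0 0 0 1;0 0 0.01 0 0 0 1;0 0 0.01 0 0 0 1'
```

```text
t: 9.4
ee_pos: [587.1, -122.9, 97.6]
orientation: [3.141, 0.069, 0.001]
ft_force: [-1.4, 1.9, 7.6]
width: 56.3
grasp_force: 30.0
```

The opening is 56 mm at 30 N, so both catches are at their stops. I'll lift a little and check.

```bash
python3 -m jog '0 0 0 0 0 0 1;0 0 -0.01 0 0 0 1;0 0 -0.03 0 0 0 1;0 0 -0.06 0 0 0 1;0 0 -0.09 0 0 0 1;0 0 -0.1 0 0 0 1;0 0 -0.1 0 0 0 1'
```

```text
t: 10.1
ee_pos: [587.0, -123.1, 117.2]
orientation: [3.141, 0.068, 0.001]
ft_force: [-0.2, -0.8, -3.7]
width: 55.1
grasp_force: 30.0
```

```bash
python3 -m jog '0 0 -0.04 0 0 0 1;0 0 -0.12 0 0 0 1;0 0 -0.2 0 0 0 1;0 0 -0.28 0 0 0 1;0 0 -0.35 0 0 0 1;0 0 -0.4 0 0 0 1;0 0 -0.4 0 0 0 1;0 0 -0.4 0 0 0 1'; python3 - <<'E'
from h import *
save("w5",get_image("wrist")); 
for c in ("scene","wrist"):
    m,T=cam(c); img=get_image(c); save(c+"5",img)
    for n in ["probe_cassette","catch_left","catch_right","covered_cassette"]:
        print(c,n,[(w(T,d["xyz"]).round(1).tolist(),round(d["confidence"],2)) for d in pinpoint(n,c)[:3]])
a=cv2.imread("pics/wrist5.png"); b=cv2.imread("pics/scene5.png")[80:280,160:480]
cv2.imwrite("pics/both.png",np.hstack([cv2.resize(a,(400,250)),cv2.resize(b,(400,250),interpolation=cv2.INTER_CUBIC)]))
E
```

```text
t: 10.9
ee_pos: [586.6, -122.9, 196.7]
orientation: [-3.141, -0.069, -0.0]
ft_force: [-0.3, -0.7, -2.3]
width: 55.5
grasp_force: 30.0
scene probe_cassette [([580.3, -123.9, 160.9], 0.94), ([320.2, -126.6, -2.2], 0.92)]
scene catch_left [([582.5, -94.6, 187.4], 0.64), ([797.2, -51.6, 24.2], 0.56), ([302.8, -159.1, 26.3], 0.42)]
scene catch_right [([336.4, -97.5, 27.7], 0.58), ([777.7, 11.5, 28.5], 0.56), ([588.9, -148.0, 186.0], 0.46)]
scene covered_cassette [([582.2, 25.1, 65.9], 0.97), ([560.9, 220.2, -1.6], 0.96), ([761.5, 195.5, -2.3], 0.67)]
wrist probe_cassette [([586.8, -121.3, 159.9], 0.93)]
wrist catch_left [([582.7, -93.3, 189.3], 0.63)]
wrist catch_right [([584.0, -154.2, 191.9], 0.8)]
wrist covered_cassette [([560.5, 222.0, -0.3], 0.78), ([582.7, 26.7, 57.4], 0.66)]
```

View pics/both.png

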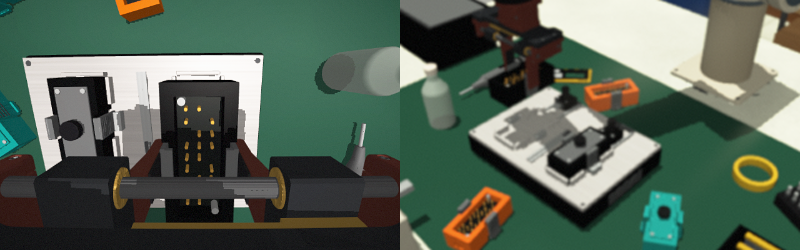

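The cassette hangs in the gripper about 10 cm above the deck and the covered cassette is untouched. I'll check that it is level by projecting where the far top edge should be; the picture shows it at about (259–381, 130).

```bash
python3 - <<'E'
from h import *
m,T=cam("wrist"); o=get_obs(); print(o["t"],o["ee_pos"])
y=np.radians(2.6); X=np.array([np.cos(y),np.sin(y),0]); Y=np.array([-X[1],X[0],0]); c=np.array([586.4,-122.7,200])
for p in (0,2,4,-2,-4):
    P=[c+X*60*np.cos(np.radians(p))+s*28*Y+[0,0,60*np.sin(np.radians(p))] for s in(1,-1)]; print(p,px(m,T,P).round(1).tolist())
im=cv2.imread("pics/wrist5.png")[110:250,240:400]; cv2.imwrite("pics/w5c.png",cv2.resize(im,None,fx=4,fy=4))
E
```

```text
11.45 [ 586.66787672 -122.95306142  196.5207763 ]
0 [[251.3, 130.4], [381.8, 130.3]]
2 [[250.3, 130.8], [382.8, 130.7]]
4 [[249.3, 131.4], [383.7, 131.2]]
-2 [[252.2, 130.3], [380.9, 130.1]]
-4 [[253.2, 130.2], [380.0, 130.1]]
```

View pics/w5c.png

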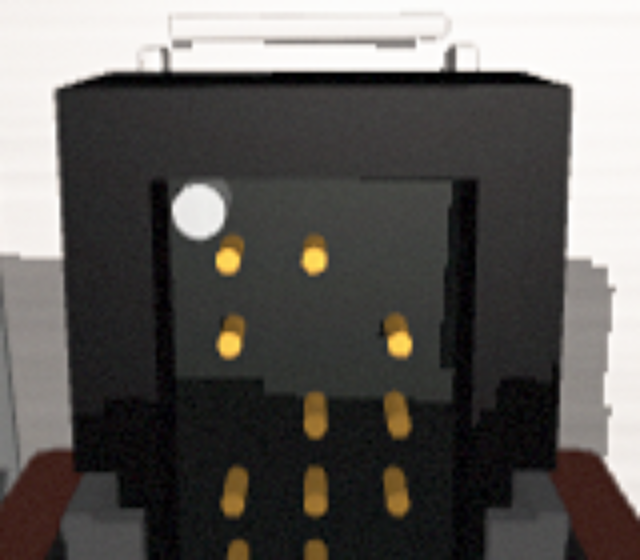

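```bash
python3 - <<'E'
from h import *
m,T=cam("wrist")
y=np.radians(2.6); X=np.array([np.cos(y),np.sin(y),0]); Y=np.array([-X[1],X[0],0]); Z=np.array([0,0,1.]); g=np.array([586.4,-122.7,190])
for p in (0,1.5,3,-1.5,-3,-5):
    a=np.radians(p); u=X*np.cos(a)+Z*np.sin(a); n=-X*np.sin(a)+Z*np.cos(a)
    q=lambda h:px(m,T,[g+u*60+s*28*Y+n*(h-30) for s in(1,-1)])
    t,b=q(40),q(0); print(p,t.round(1).tolist(),b.round(1).tolist(),"dv",(t-b)[:,1].round(1))
E
```

```text
0 [[251.3, 130.4], [381.8, 130.3]] [[265.9, 126.3], [368.1, 126.2]] dv [4.1 4.1]
1.5 [[250.6, 131.3], [382.5, 131.2]] [[265.4, 125.0], [368.6, 124.9]] dv [6.3 6.3]
3 [[249.9, 132.3], [383.2, 132.2]] [[264.8, 123.8], [369.0, 123.6]] dv [8.6 8.5]
-1.5 [[252.0, 129.7], [381.2, 129.5]] [[266.4, 127.7], [367.6, 127.6]] dv [2. 2.]
-3 [[252.7, 129.0], [380.5, 128.9]] [[266.8, 129.1], [367.1, 129.0]] dv [-0.1 -0.1]
-5 [[253.6, 128.3], [379.7, 128.2]] [[267.5, 131.0], [366.6, 130.9]] dv [-2.7 -2.8]
```

The measured edge separation is about 3.5 px against 4.1 px for perfectly level. That puts the tilt at about half a degree, so I'm handing it in.

```bash
python3 -c "
from workcell import *
o=get_obs();print(o['t'],o['width'],o['grasp_force'],o['ft_force']);print(close_job())"
```

```text
11.45 55.90917144733272 29.96517062187195 [-0.16425009  0.03008629 -2.43859273]
the job is handed in; nothing more can be done
None
```

Job handed in at 11.45 s: the right plug slide was drawn back to its stop, and the probe cassette is held with both catches squeezed (30 N), level to about half a degree and about 10 cm above the deck, with the covered cassette and its plug left in place.

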